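# Clamp a lamp cartridge with a sunken knob

## Robot

A 6-joint arm with a two-finger parallel gripper is mounted at the origin on the work surface. World frame = base frame: x ahead of the robot, y to its left, z up, the work surface at z = 0. Lengths are in m, angles in rad, forces in N, time in s.
With the tool pointing down it reaches from about 0.35 to 0.775 m from the base axis. Payload 5.5 kg.
Tool frame: the origin (TCP) lies on the centre line of the jaws, within the pads' length; the fingertips stand 11 mm ahead of it and the grasp point (between the pads) lies 8 mm behind it (env.tip_extent is the distance from the TCP to the fingertips, in m); z points along the fingers, y is the line along which they close (so a half turn about z gives the same grasp; the last joint's range is limited). The gripper opens to 85 mm and grips with 20 to 120 N. Pads are 22 mm wide; open, the fingers measure 114 mm over their backs; the gripper's body (76 mm by 85 mm) begins 54 mm behind the grasp point. The pads swing forward as they close: fully open they stand 13 mm farther back than shut.
Start: joints at [1.172, 0.313, 0.046, 1.304, 0, 1.431], TCP at [0.147, 0.556, 0.242] pointing down, gripper open.
Joint ranges: [-2.76, 2.76], [-0.86, 1.69], [-1.03, 1.26], [-2.2, 2.34], [-1.47, 1.5], [-3.14, 3.14]. Speed limits (rad/s): [2.57, 2.57, 3.14, 3.14, 3.14, 3.14].

## Interface

Orientations are given as a unit quaternion [w, x, y, z].
In Python, from workcell import env gives the robot as it stands.
- The arm moves only by the shell command python3 -m jog 'ROWS' [FORCE]. ROWS is JSON, a list of rows, each a list of 5 numbers: the gripper's target within -1 to 1 (shut at 1, half-way at 0, fully open at -1), then the shift along the tool's x, y, z in m, then the turn about the tool's z in degrees. In form: [[fingers, tx, ty, tz, turn], ...]. A call has 1 to 5 rows; each row shifts and turns the commanded pose from where the row before left it, along the tool's axes as they then stand; what a row does not reach is not made up. A row lasts 1/12 s, in which the tool goes at most 41.7 mm and 7.16 degrees, less where a joint would pass 70% of its speed; a pose out of reach is approached as far as the arm can. A call is refused whole if a number of a shift passes 0.0417 or a number of a turn 7.16, either way. A call with a gripper value outside its range is refused whole. The fingers move at their own pace and stop on an object; FORCE is the grip in N (left out, the last holds). Time passes only in rows, so rows that do not move let the fingers close. It gives the time, the measured TCP pose, the force, the opening and the grip force at its end, in the units of the state.
- env.get_state(): the state, without advancing time (a new reading comes with each control period).
- env.read_camera(name): name is "scene" or "top"; returns a dict with "img" (480x640x3 uint8, red, green, blue), "fov_y" (degrees; the focal length in pixels is half the picture's height over the tangent of half this angle, whatever the lens; pixels are square), "cx", "cy" (the principal point, pixels), "D" ([k1, k2, p1, p2, k3] as OpenCV has them; the pictures are not rectified), "T" (4x4, takes a point from camera to world coordinates). Camera axes: x right, y up, looking along -z (the intrinsics and any distortion apply to the point x, -y, -z); pixel columns grow to the right and rows downward; lengths in m; the calibration is good to about 2 mm. A picture is of the moment at which its call begins. There is no depth.
- env.hand_in(): hands the job in; it is judged then, once.
The state is a dict: "clock": time; "joint_pos": joint angles; "qvel": joint speeds; "tau": joint torques, N m; "tcp_pos": TCP position; "orientation": TCP orientation; "wrist_force": force on the tool from outside, world axes, zero at the start; "ft_torque": the same for the moment, N m; "finger_gap": finger opening in m; "grip_force": force on a finger pad.
Only numpy, scipy, OpenCV 4.12 (cv2) and the standard library are available. Lean on these libraries where they do the work, as an engineer would, in place of code of your own. Each camera call takes 0.05 s, during which the arm holds its last target. There are 200 camera calls.

## Task

Set the orange lamp cartridge down in the bay of the lamp mount, then reach into the round well and turn the sunken knob clockwise until the clamp holds the lamp firmly and flush against the rail: aim for about 25 N of clamp force, never more than 50 N, as the lamp is glass inside. Do not push hard on the walls of the well, and leave the blue lamp, the jars and the beaker where they are.

Things in the scene. Friction and masses are not known exactly. Their poses are not given: they have to be found in the camera images.
- mount: White lamp mount screwed to the bench. Origin on the bench; x along the lamp bay, y from the cream knob block to the aluminium rail, z up. Its deck spans x -75 to 75, y -130 to 85 mm, surface 40 mm above the bench. Rail on the deck: 120 mm long, 25 mm high, inner face at y = 65 mm.
- well: Cream block 130 x 130 x 32 mm on the deck at the mount's -y side (top 72 mm above the bench) with a round well through it, 78 mm in diameter, in which the knob sits. Origin on the deck on the well's axis (mount x = 0, y = -65 mm). Do not push on its walls with more than 20 N.
- knob_grip (a point): On the axis of the sunken clamp knob, 16 mm above the deck. The knob: a black disc 40 mm across, 6 mm thick, on the deck, with an upright bar on it 36 mm long, 14 mm wide, its top 24 mm above the deck, 8 mm below the well's rim. The frame turns with the knob: x along the bar, z up; a white line marks the bar's -x half.
- knob (a joint): Turn of the knob, rad, growing clockwise seen from above; 0 = open, bar along the mount's x; limit 3.6; starts at 0 to 0.4. A cam moves the jaw 6 mm per rad. Friction of 0.28 N m either way holds it where it is left. Once the lamp is squeezed on the rail, each newton of clamp force adds a moment of 0.006 N m anticlockwise (25 N: 0.15); 0.1 rad more gives about 11 N more.
- jaw: Steel jaw with a red pad, 64 mm long, 24 mm high, across the bay from the rail; slides along the mount's +y. Its origin is the mount's origin when open. A new pad's face is at y = 14 mm from this origin, but the pad is worn by an unknown 0 to 6 mm, different every time and not measured: where the clamp bites must be felt as a rise of the torque.
- bay (a point): Centre of the bay's floor, on the deck at mount x = 0, y = 39.5 mm; axes as the mount's. The bay is 51 mm wide from a new, open pad to the rail; at its ends are two lips 10 mm high, with inner faces 50 mm either side of this point along x.
- lamp_orange: Lamp cartridge with orange rib and bands, 220 g give or take 20 percent: black body 90 (x) x 40 (y) x 40 mm high, on top in the middle a grip rib 50 (x) x 16 (y) mm, 25 mm high; 65 mm high overall. Origin at the centre of its underside. Both ends are alike. Stands upright on the bench at the start.
- lamp_blue: An identical spare lamp cartridge with blue rib and bands; not to be moved.
- bottle_a: White reagent jar, 68 mm diameter, 130 mm high, to the right of the mount. Origin at the centre of its underside.
- bottle_b: A second such jar, with a paper label.
- beaker: Glass beaker, 70 mm diameter, 85 mm high, behind the lamps. Origin at the centre of its underside.

How it is judged:
By the outcome, as a careful person would: the job done as asked, in the order asked, and still so for the second after the job is handed in, with the robot touching nothing.
It also fails if it takes over 70 s, if anything falls off the work surface, if the arm or the gripper's body presses on something with over 40 N, if the wrist force passes 120 N, or if a joint passes its speed limit or range.

## Working session

There is one attempt and no reset: what is moved stays moved. The work goes in short steps, Python scripts to look and compute and a shell command to move; the robot and the scene stay as the last step left them, time stands still between calls to the robot, and variables do not carry over. Pictures are saved under pics/ and viewed, at most 10 in all, crops included, and the job is handed in when it is done.

```bash
ls; mkdir -p pics
python3 - <<'E'
from workcell import env
import cv2,numpy as np
s=env.get_state(); print(s)
for n in("scene","top"):
    c=env.read_camera(n); cv2.imwrite(f"pics/{n}0.png",c["img"][:,:,::-1]); print(n,c["fov_y"],c["cx"],c["cy"],c["D"],np.round(c["T"],3).tolist())
E
```

```text
pics
{'clock': 0.0, 'joint_pos': array([1.17237866e+00, 3.14005191e-01, 4.49955514e-02, 1.30358241e+00,
       1.48297533e-05, 1.43118325e+00]), 'qvel': array([ 0.00037568, -0.00104995,  0.00017257,  0.00072845, -0.00094551,
       -0.00075608]), 'tau': array([-9.73244059e-04, -4.80634725e+01,  2.98527986e+01,  1.94771856e-02,
       -9.81827611e-05, -1.55390291e-05]), 'tcp_pos': array([0.14698322, 0.5554051 , 0.24141289]), 'orientation': array([-2.45784271e-04,  1.29041413e-01,  9.91638799e-01, -8.63598674e-04]), 'wrist_force': array([ 0.24369754,  0.4394302 , -0.48698591]), 'ft_torque': array([ 0.01285238, -0.02607844, -0.00230412]), 'grip_force': 0.0, 'finger_gap': 0.08515732475152477}
scene 57.33509589493405 318.38945025605403 243.4591348141022 [0.00945101 0.         0.         0.         0.        ] [[0.155, -0.569, 0.808, 1.365], [0.988, 0.09, -0.126, -0.165], [-0.001, 0.817, 0.576, 0.637], [0.0, 0.0, 0.0, 1.0]]
top 45.23912559976427 314.56412481371297 230.2004393864261 [-0.06245618  0.          0.          0.          0.        ] [[0.006, 0.997, -0.081, 0.522], [-1.0, 0.005, -0.007, -0.059], [-0.007, 0.081, 0.997, 1.197], [0.0, 0.0, 0.0, 1.0]]
```

View pics/scene0.png

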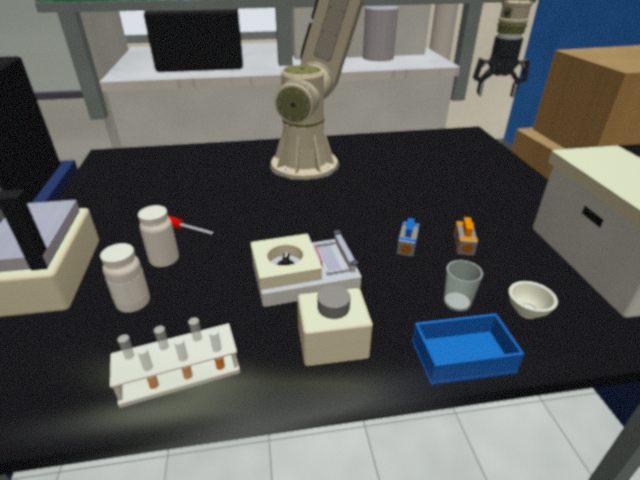

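View pics/top0.png

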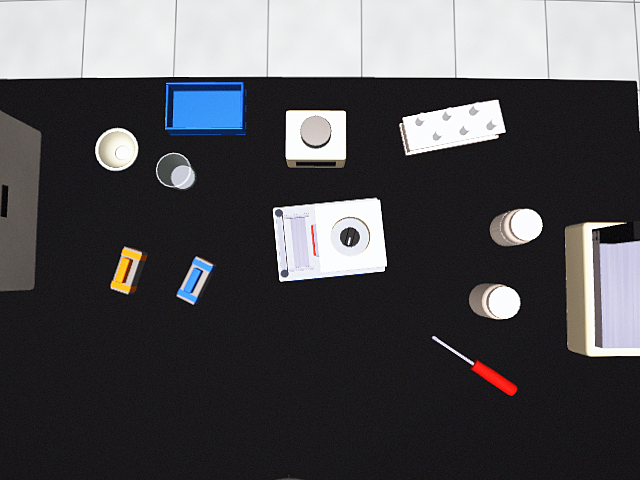

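The scene view shows the orange lamp at (466,238) and the blue one at (408,238). The top view shows orange at (127,270), blue at (195,280), the mount from (275,200) to (386,280), the well and knob near (350,237), and the rail at its left.

```bash
cat > h.py <<'E'
from workcell import env
import cv2,numpy as np
def K(c):
    h,w=c["img"].shape[:2]; f=h/2/np.tan(np.radians(c["fov_y"])/2)
    return np.array([[f,0,c["cx"]],[0,f,c["cy"]],[0,0,1]])
def cast(c,uv,z):
    p=cv2.undistortPoints(np.float64(uv).reshape(-1,1,2),K(c),np.float64(c["D"])).reshape(-1,2)
    d=np.c_[p[:,0],-p[:,1],-np.ones(len(p))]@c["T"][:3,:3].T; o=c["T"][:3,3]
    return (o+d*((z-o[2])/d[:,2])[:,None])
def proj(c,P):
    q=(np.atleast_2d(P)-c["T"][:3,3])@c["T"][:3,:3]
    q=q*[1,-1,-1]
    return cv2.projectPoints(q,np.zeros(3),np.zeros(3),K(c),np.float64(c["D"]))[0].reshape(-1,2)
E
python3 - <<'E'
from h import *
c=env.read_camera("top"); im=c["img"]
np.save("top.npy",im)
a=im[190:290,265:395][:,:,::-1]; b=im[240:310,100:230][:,:,::-1]
out=np.vstack([cv2.resize(a,None,fx=5,fy=5,interpolation=cv2.INTER_CUBIC)[:, :],])
cv2.imwrite("pics/mount.png",cv2.resize(a,None,fx=6,fy=6,interpolation=cv2.INTER_CUBIC))
cv2.imwrite("pics/lamps.png",cv2.resize(b,None,fx=6,fy=6,interpolation=cv2.INTER_CUBIC))
hsv=cv2.cvtColor(im,cv2.COLOR_RGB2HSV)
for n,lo,hi in(("or",(8,150,80),(25,255,255)),("bl",(100,120,80),(125,255,255)),("red",(0,150,80),(5,255,255))):
    m=cv2.inRange(hsv,lo,hi); k,l,st,ce=cv2.connectedComponentsWithStats(m)
    for i in range(1,k):
        if st[i,4]>15: print(n,st[i],ce[i].round(1),cast(c,[ce[i]],.065)[0].round(3))
# white outlines
m=cv2.inRange(im,(150,150,150),(255,255,255)); 
for q in cv2.findContours(m,cv2.RETR_CCOMP,cv2.CHAIN_APPROX_NONE)[0]:
    if cv2.contourArea(q)>60:
        (x,y),(w,h),an=cv2.minAreaRect(q)
        if 265<x<395 and 190<y<290: print("w",round(x,1),round(y,1),round(w,1),round(h,1),round(an,1),cast(c,[[x,y]],.072)[0].round(4),cast(c,[[x,y]],.04)[0].round(4))
E
```

```text
or [121 248  26  13 140] [133.6 254.6] [0.564 0.308 0.065]
or [110 258  27  35 405] [122.9 275.9] [0.521 0.328 0.065]
bl [ 165   82   81   53 3707] [205.7 108.2] [0.86  0.171 0.065]
bl [192 258  21  15 117] [202.  264.8] [0.544 0.171 0.065]
bl [177 268  24  35 330] [190.2 285.6] [0.503 0.194 0.065]
red [311 226   5  29  48] [312.9 239.6] [ 0.595 -0.047  0.065]
red [471 360  47  36 611] [494.3 378. ] [ 0.327 -0.402  0.065]
w 329.5 239.0 74.3 108.8 84.4 [ 0.5963 -0.0797  0.072 ] [ 0.5984 -0.0803  0.04  ]
w 285.3 271.8 8.5 12.0 45.0 [0.5318 0.0063 0.072 ] [0.5321 0.0081 0.04  ]
w 349.3 236.8 19.8 20.5 45.0 [ 0.6009 -0.1184  0.072 ] [ 0.6031 -0.1201  0.04  ]
w 312.8 240.0 32.2 4.1 84.6 [ 0.5941 -0.0471  0.072 ] [ 0.5962 -0.0468  0.04  ]
w 360.5 225.5 35.4 11.3 45.0 [ 0.6231 -0.1404  0.072 ] [ 0.626  -0.1428  0.04  ]
w 279.8 213.8 12.0 8.5 45.0 [0.6455 0.0182 0.072 ] [0.649  0.0203 0.04  ]
```

View pics/mount.png

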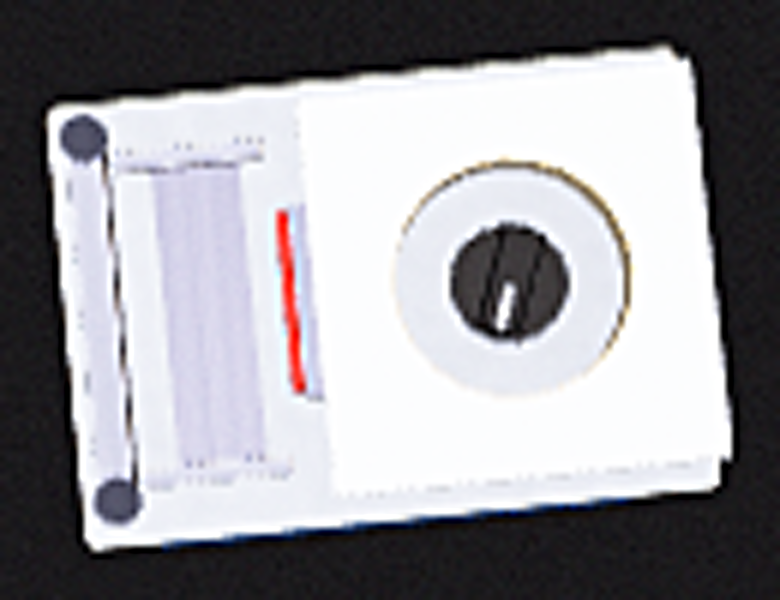

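View pics/lamps.png

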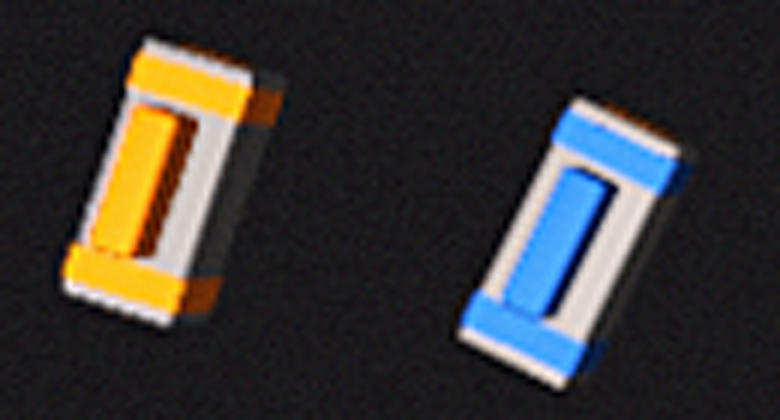

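The mount crop shows the block corners near (298,95), (690,55), (732,460) and (335,495), the knob at (512,283) with its bar turned slightly clockwise, and the red pad from (283,210) to (300,390). In the lamp crop, the orange body's top corners are (147,37), (252,73), (170,327) and (63,290), with the rib top from (150,108) to (118,255).

Run:
```python
from h import *
c=env.read_camera("top")
def P(pts,off,z): return cast(c,(np.array(pts)+.5)/6-.5+off,z)
M=np.array([265,190]); L=np.array([100,240])
f=lambda a,b:(round(float(np.linalg.norm(b-a))*1e3,1),round(float(np.degrees(np.arctan2(*(b-a)[1::-1]))),2))
b=P([(298,92),(690,55),(735,460),(335,495)],M,.072); print("block",b.round(4)[:,:2].tolist(),b.mean(0)); print([f(b[i],b[(i+1)%4]) for i in range(4)])
d=P([(47,103),(90,551)],M,.04); print("deck",d[:,:2].round(4).tolist(),f(d[1],d[0]))
w=P([(395,270),(632,280),(511,160),(512,398)],M,.072); print("rim",w.round(4)[:,:2].tolist(),w.mean(0))
kn=P([(450,283),(571,283),(511,223),(511,342)],M,.046); print("knob",kn.mean(0),f(kn[0],kn[1]),f(kn[2],kn[3]))
ln=P([(503,328),(513,285)],M,.064); print("line",f(*ln))
bar=P([(484,333),(502,225),(520,340),(540,235)],M,.064); print("bar edges",f(bar[0],bar[1]),f(bar[2],bar[3]))
r=P([(282,210),(300,392)],M,.064); print("red",r.round(4)[:,:2].tolist(),f(r[1],r[0]))
li=P([(191,165),(219,466)],M,.05); print("lips",li.round(4)[:,:2].tolist(),f(li[1],li[0]))
for n,q,rb in(("or",[(147,37),(252,73),(170,327),(63,290)],[(140,108),(182,110),(133,255),(92,247)]),("bl",[(577,97),(682,150),(563,390),(460,335)],[(572,168),(608,180),(545,318),(507,305)])):
    q=P(q,L,.04); rb=P(rb,L,.065)
    print(n,q.mean(0).round(4),[f(q[i],q[(i+1)%4]) for i in range(4)],rb.mean(0).round(4),[f(rb[i],rb[(i+1)%4]) for i in range(4)])
```

```text
block [[0.6633, -0.0496], [0.6761, -0.1781], [0.5435, -0.1923], [0.5316, -0.0623]] [ 0.60362952 -0.12054835  0.072     ]
[(129.2, -84.29), (133.3, -173.9), (130.5, 95.27), (132.3, 5.53)]
deck [[0.6632, 0.0354], [0.5127, 0.0193]] (151.3, 6.09)
rim [[0.6049, -0.0815], [0.602, -0.1589], [0.6412, -0.1194], [0.5634, -0.1197]] [ 0.60288014 -0.1198712   0.072     ]
knob [ 0.60279078 -0.1206971   0.046     ] (40.4, -89.72) (39.8, -179.96)
line (14.5, -13.01)
bar edges (36.1, -9.37) (35.2, -10.74)
red [[0.6251, -0.0444], [0.5653, -0.0507]] (60.2, 5.96)
lips [[0.6413, -0.0138], [0.5411, -0.0239]] (100.7, 5.75)
or [0.5337 0.331  0.04  ] [(38.3, -108.17), (89.3, 163.33), (38.9, 71.99), (89.4, -17.05)] [0.5339 0.3297 0.065 ] [(14.1, -92.26), (50.2, 162.59), (14.0, 79.75), (48.2, -17.77)]
bl [0.5143 0.1903 0.04  ] [(39.9, -116.11), (89.2, 154.38), (39.4, 62.87), (88.4, -25.33)] [0.5144 0.189  0.065 ] [(12.6, -107.81), (49.4, 156.28), (13.3, 71.88), (49.4, -24.55)]
```

```bash
python3 -c "
from workcell import env; print(env.tip_extent)"
python3 -m jog '[[0.2,-0.033,-0.009,0,0],[0.2,-0.033,-0.009,0,0],[0.2,-0.033,-0.009,0,0],[0.2,-0.033,-0.009,0,0],[0.2,-0.033,-0.009,0,0]]' 40
python3 -m jog '[[0.2,-0.033,-0.009,0,0],[0.2,-0.033,-0.009,0,0],[0.2,-0.033,-0.009,0,0],[0.2,-0.033,-0.009,0,0],[0.2,-0.033,-0.009,0,0]]'
python3 -m jog '[[0.2,-0.033,-0.009,0,0],[0.2,-0.033,-0.009,0,0],[0.2,-0.033,-0.009,0,0],[0.2,0,0,0,0],[0.2,0,0,0,0]]'; python3 -c "
from workcell import env; print(env.tip_extent,env.get_state())"
```

```text
0.011
clock: 0.62
tcp_pos: [0.2961, 0.4692, 0.2422]
orientation: [-0.0, 0.129, 0.992, -0.0]
wrist_force: [0.8, 0.1, 0.3]
finger_gap: 0.0339
grip_force: 0.0
clock: 1.03
tcp_pos: [0.4443, 0.3833, 0.2422]
orientation: [-0.0, 0.129, 0.992, -0.0]
wrist_force: [0.8, 0.8, 0.4]
finger_gap: 0.034
grip_force: 0.0
clock: 1.45
tcp_pos: [0.5333, 0.3315, 0.2413]
orientation: [-0.001, 0.131, 0.991, -0.0]
wrist_force: [-0.6, -0.2, -0.2]
finger_gap: 0.034
grip_force: 0.0
0.011 {'clock': 1.45, 'joint_pos': array([4.28396973e-01, 4.20408111e-01, 1.99408338e-01, 1.35103036e+00,
       1.48755493e-04, 6.90611393e-01]), 'qvel': array([ 0.04419452, -0.02399965, -0.0253022 ,  0.01101224,  0.00877745,
        0.00669562]), 'tau': array([ -1.56706598, -53.53641629,  30.61214089,  -0.27056141,
        -0.14578586,  -0.06753401]), 'tcp_pos': array([0.53328225, 0.3315354 , 0.24133384]), 'orientation': array([-5.62313373e-04,  1.30731951e-01,  9.91417556e-01, -2.64394403e-04]), 'wrist_force': array([-0.58748852, -0.24033155, -0.15686774]), 'ft_torque': array([ 0.00614818, -0.00232884, -0.00510596]), 'grip_force': 0.0, 'finger_gap': 0.03404986478438276}
```

```bash
python3 -m jog '[[0.2,0,-0.001,0.03,2.3],[0.2,0,0,0.035,0],[0.2,0,0,0.035,0],[0.2,0,0,0.03,0],[0.2,0,0,0.025,0]]'
python3 -m jog '[[0.2,0,0,0.015,0],[0.2,0,0,0.01,0],[0.2,0,0,0.005,0],[0.2,0,0,0,0],[0.2,0,0,0,0]]'
python3 - <<'E'
from h import *
c=env.read_camera("scene"); u=proj(c,[[.5337,.3305,.04]])[0]; print(u)
x,y=u.astype(int); a=c["img"][y-45:y+35,x-50:x+50,::-1]
cv2.imwrite("pics/grasp.png",cv2.resize(a,None,fx=6,fy=6,interpolation=cv2.INTER_CUBIC))
E
```

```text
clock: 1.87
tcp_pos: [0.5291, 0.3325, 0.0849]
orientation: [-0.001, 0.148, 0.989, -0.001]
wrist_force: [-0.3, 0.0, -0.9]
finger_gap: 0.0347
grip_force: 0.0
clock: 2.28
tcp_pos: [0.5319, 0.3327, 0.0583]
orientation: [0.001, 0.149, 0.989, 0.0]
wrist_force: [-0.5, 0.6, 0.7]
finger_gap: 0.0341
grip_force: 0.0
[465.4223679  231.26111378]
```

View pics/grasp.png

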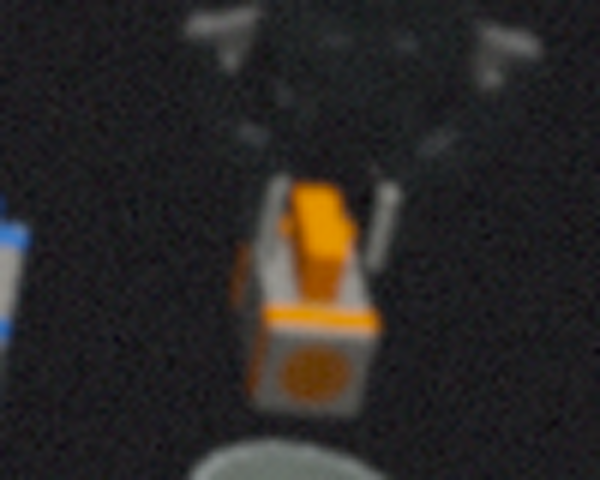

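The crop shows the two fingers straddling the orange rib (320,230), at (270,230) and (385,225). I'll correct the small offset, grip and lift.

```bash
python3 -m jog '[[0.2,-0.002,-0.002,0.003,0],[0.2,0,0,0,0],[1,0,0,0,0],[1,0,0,0,0],[1,0,0,0,0]]' 40
python3 -m jog '[[1,0,0,0,0],[1,0,0,0,0],[1,0,0,0,0]]'
python3 -m jog '[[1,0,0,-0.01,0],[1,0,0,-0.03,0],[1,0,0,-0.04,0],[1,0,0,-0.03,0],[1,0,0,0,0]]'
```

```text
clock: 2.75
tcp_pos: [0.5333, 0.3295, 0.0546]
orientation: [0.0, 0.149, 0.989, 0.0]
wrist_force: [-0.3, -0.7, -0.2]
finger_gap: 0.0153
grip_force: 44.2
clock: 3.0
tcp_pos: [0.5333, 0.3295, 0.0546]
orientation: [0.0, 0.149, 0.989, 0.0]
wrist_force: [0.5, 0.0, 1.4]
finger_gap: 0.0152
grip_force: 44.3
clock: 3.42
tcp_pos: [0.5362, 0.3311, 0.1722]
orientation: [0.005, 0.149, 0.989, 0.003]
wrist_force: [1.2, 0.7, -1.0]
finger_gap: 0.0154
grip_force: 44.0
```

```bash
python3 -m jog '[[1,0,0,0,-5.7],[1,0,0,0,-5.7],[1,0,0,0,-5.7],[1,0,0,0,-5.8],[1,0,0,0,0]]'
python3 -m jog '[[1,0,-0.01,0,0],[1,-0.002,-0.02,0,0],[1,-0.002,-0.03,0,0],[1,-0.002,-0.03,0,0],[1,-0.002,-0.03,0,0]]'
python3 -m jog '[[1,-0.002,-0.03,0,0],[1,-0.002,-0.03,0,0],[1,-0.002,-0.03,0,0],[1,-0.002,-0.03,0,0],[1,-0.002,-0.03,0,0]]'
python3 -m jog '[[1,-0.002,-0.03,0,0],[1,-0.002,-0.03,0,0],[1,-0.002,-0.015,0,0],[1,0,-0.005,0,0],[1,0,0,0,0]]'
python3 -m jog '[[1,0,0,0,0],[1,0,0,0,0]]'
```

```text
clock: 3.83
tcp_pos: [0.5325, 0.3294, 0.164]
orientation: [-0.001, -0.052, 0.999, -0.0]
wrist_force: [0.5, 0.2, -1.6]
finger_gap: 0.0153
grip_force: 43.9
clock: 4.25
tcp_pos: [0.5527, 0.2093, 0.1641]
orientation: [-0.0, -0.049, 0.999, -0.0]
wrist_force: [0.3, -0.0, -1.5]
finger_gap: 0.015
grip_force: 43.9
clock: 4.67
tcp_pos: [0.5776, 0.0606, 0.1643]
orientation: [-0.0, -0.049, 0.999, -0.0]
wrist_force: [0.0, 0.7, -1.6]
finger_gap: 0.0148
grip_force: 43.9
clock: 5.08
tcp_pos: [0.5919, -0.0176, 0.1641]
orientation: [-0.0, -0.048, 0.999, 0.0]
wrist_force: [-0.2, 0.3, -2.2]
finger_gap: 0.0153
grip_force: 43.8
clock: 5.25
tcp_pos: [0.5916, -0.015, 0.1642]
orientation: [-0.0, -0.051, 0.999, 0.0]
wrist_force: [-0.2, 0.5, -2.6]
finger_gap: 0.015
grip_force: 43.8
```

```bash
python3 -m jog '[[1,0,0,0.015,0],[1,0,-0.001,0.02,0],[1,0,0,0.015,0],[1,0,0,0.005,0],[1,0,0,0,0]]'
python3 - <<'E'
from h import *
o=[]
for n,w in(("scene",60),("top",50)):
    c=env.read_camera(n); u=proj(c,[[.592,-.0165,.07]])[0]
    x,y=u.astype(int); print(n,x-w,y-45)
    a=c["img"][y-45:y+45,x-w:x+w,::-1]
    o.append(cv2.resize(a,(400,360 if n=="top" else 300),interpolation=cv2.INTER_CUBIC)[:300])
cv2.imwrite("pics/bay.png",np.hstack(o))
E
```

```text
clock: 5.67
tcp_pos: [0.5908, -0.0157, 0.1078]
orientation: [-0.002, -0.051, 0.999, 0.001]
wrist_force: [0.2, 0.4, -1.5]
finger_gap: 0.0148
grip_force: 43.8
scene 270 202
top 247 196
```

View pics/bay.png

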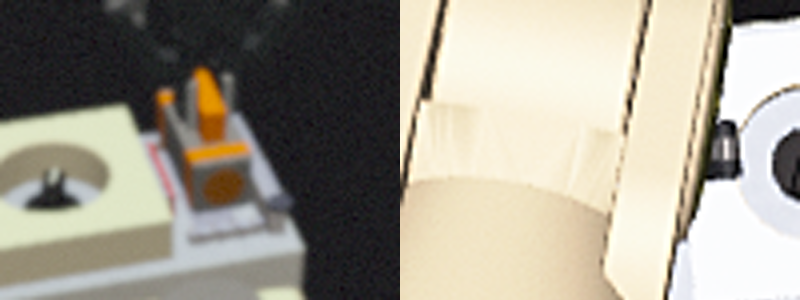

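The scene half shows the lamp hanging over the bay, between the red pad (160,170) and the rail, with its end face (222,185) just inside the near lip (215,230). The arm hides it in the top view. I'll lower it gently.

```bash
python3 -m jog '[[1,0,0,0.005,0],[1,0,0,0.004,0],[1,0,0,0.002,0],[1,0,0,0,0],[1,0,0,0,0]]'
python3 -m jog '[[1,0,0,0.002,0],[1,0,0,0,0],[1,0,0,0,0]]'
```

```text
clock: 6.18
tcp_pos: [0.5921, -0.0173, 0.0983]
orientation: [-0.0, -0.05, 0.999, 0.0]
wrist_force: [-0.8, 0.2, -2.2]
finger_gap: 0.015
grip_force: 43.8
clock: 6.43
tcp_pos: [0.5921, -0.0173, 0.0962]
orientation: [-0.0, -0.05, 0.999, 0.0]
wrist_force: [-0.1, 0.0, -1.8]
finger_gap: 0.015
grip_force: 43.8
```

```bash
python3 -m jog '[[1,0,0,0.001,0],[1,0,0,0,0],[1,0,0,0,0]]'
python3 -m jog '[[1,0,0,0.001,0],[1,0,0,0,0],[1,0,0,0,0]]'
```

```text
clock: 6.68
tcp_pos: [0.5922, -0.0173, 0.0952]
orientation: [0.0, -0.05, 0.999, 0.0]
wrist_force: [0.5, 0.5, -1.9]
finger_gap: 0.0154
grip_force: 43.8
clock: 6.93
tcp_pos: [0.5924, -0.0173, 0.0945]
orientation: [0.0, -0.05, 0.999, -0.0]
wrist_force: [-0.2, 0.3, 0.3]
finger_gap: 0.0148
grip_force: 44.0
```

```bash
python3 -m jog '[[0.2,0,0,0,0],[0.2,0,0,0,0],[0.2,0,0,0,0],[0.2,0,0,0,0]]'
python3 -m jog '[[0.2,0,0,-0.01,0],[0.2,0,0,-0.025,0],[0.2,0,0,-0.03,0],[0.2,0,0,-0.02,0],[0.2,0,0,0,0]]'
python3 -m jog '[[0.3,0,0,0,5.4],[0.3,0,0,0,5.4],[0.3,0,0,0,5.4],[0.3,-0.006,-0.02,0,0],[0.3,-0.006,-0.02,0,0]]'
python3 -m jog '[[0.3,-0.006,-0.02,0,0],[0.3,-0.006,-0.02,0,0],[0.3,-0.005,-0.019,0,0],[0.3,0,0,0,0],[0.3,0,0,0,0]]'
python3 - <<'E'
from h import *
o=[]
c=env.read_camera("scene"); u=proj(c,[[.598,-.08,.07]])[0]
x,y=u.astype(int); print(x-65,y-60)
a=c["img"][y-60:y+40,x-65:x+65,::-1]
cv2.imwrite("pics/knob.png",cv2.resize(a,None,fx=6,fy=6,interpolation=cv2.INTER_CUBIC))
E
```

```text
clock: 7.27
tcp_pos: [0.5923, -0.0173, 0.0944]
orientation: [0.0, -0.05, 0.999, 0.0]
wrist_force: [0.1, -0.4, 0.2]
finger_gap: 0.0337
grip_force: 0.0
clock: 7.68
tcp_pos: [0.595, -0.0177, 0.1853]
orientation: [0.004, -0.05, 0.999, -0.001]
wrist_force: [1.2, 0.1, 0.6]
finger_gap: 0.0339
grip_force: 0.0
clock: 8.1
tcp_pos: [0.5965, -0.0582, 0.1794]
orientation: [-0.0, 0.09, 0.996, 0.0]
wrist_force: [0.6, -1.0, 0.4]
finger_gap: 0.0299
grip_force: 0.0
clock: 8.52
tcp_pos: [0.6026, -0.1208, 0.1791]
orientation: [-0.0, 0.092, 0.996, 0.0]
wrist_force: [0.3, 0.3, 0.4]
finger_gap: 0.03
grip_force: 0.0
237 192
```

View pics/knob.png

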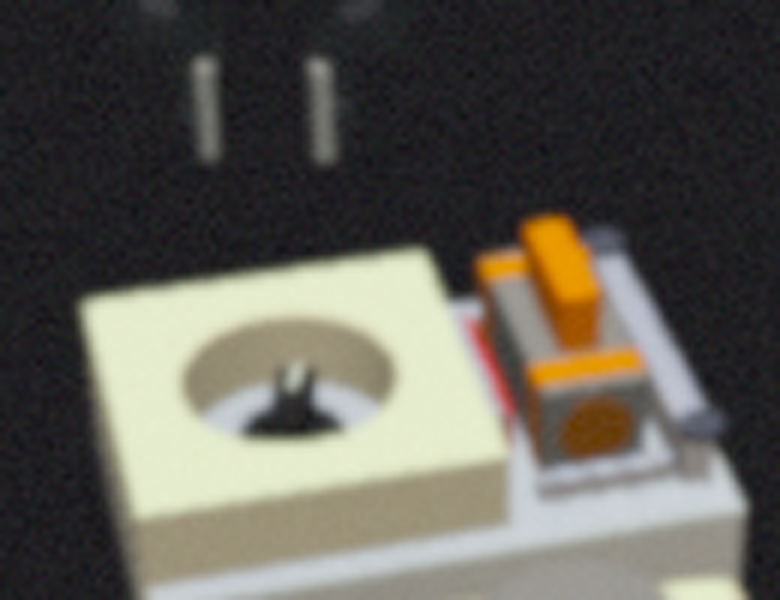

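The lamp sits flat in the bay: its end face is at (590,430), inside the lips. The well rim spans (183,380) to (397,378), and the fingers hang above it. I'll compare the rim centre in this view with my estimate while I lower to just above the rim.

```bash
python3 -m jog '[[0.3,0,0,0.02,0],[0.3,0,0,0.03,0],[0.3,0,0,0.025,0],[0.3,0,0,0.005,0],[0.3,0,0,0,0]]'
python3 -m jog '[[0.3,0,0,0,0],[0.3,0,0,0,0]]'
python3 - <<'E'
from h import *
c=env.read_camera("scene")
e=np.array([(183,380),(397,378),(290,318),(290,438)])
p=(e+.5)/6-.5+[237,192]; print(cast(c,p,.072).round(4))
# bar seen: top edges line
print(cast(c,[(np.array([296,375])+.5)/6-.5+[237,192]],.064).round(4), env.get_state()["orientation"],env.get_state()["joint_pos"])
E
```

```text
clock: 8.98
tcp_pos: [0.601, -0.1182, 0.0973]
orientation: [-0.002, 0.09, 0.996, 0.001]
wrist_force: [-0.2, 0.4, 0.1]
finger_gap: 0.0299
grip_force: 0.0
clock: 9.15
tcp_pos: [0.604, -0.1198, 0.1012]
orientation: [0.001, 0.091, 0.996, -0.0]
wrist_force: [0.0, -0.8, 0.3]
finger_gap: 0.0299
grip_force: 0.0
[[ 0.5985 -0.1567  0.072 ]
 [ 0.6093 -0.0806  0.072 ]
 [ 0.5661 -0.1151  0.072 ]
 [ 0.6383 -0.1219  0.072 ]]
[[ 0.591  -0.1156  0.064 ]] [ 1.66516549e-03  9.06490031e-02  9.95881460e-01 -3.20659433e-04] [-3.26366206e-01  4.61727292e-01 -8.74541661e-02  1.01822684e+00
  1.53759505e-04 -1.44818460e-01]
```

```bash
python3 -m jog '[[0.3,0,0,0,0],[0.3,0,0,0.01,0],[0.3,0,0,0.008,0],[0.3,0,0,0,0],[0.3,0,0,0,0]]'
python3 -m jog '[[0.3,0,0,0.008,0],[0.3,0,0,0.006,0],[0.3,0,0,0.004,0],[0.3,0,0,0,0],[0.3,0,0,0,0]]'
```

```text
clock: 9.62
tcp_pos: [0.6019, -0.1196, 0.0801]
orientation: [-0.001, 0.091, 0.996, 0.0]
wrist_force: [0.4, -0.2, 0.4]
finger_gap: 0.03
grip_force: 0.0
clock: 10.03
tcp_pos: [0.6024, -0.1198, 0.0627]
orientation: [-0.001, 0.091, 0.996, 0.0]
wrist_force: [-0.2, 0.9, 0.1]
finger_gap: 0.0301
grip_force: 0.0
```

```bash
python3 -m jog '[[0.3,0,0,0.0025,0],[0.3,0,0,0,0],[1,0,0,0,0],[1,0,0,0,0],[1,0,0,0,0]]' 80
python3 -m jog '[[1,0,0,0,0],[1,0,0,0,0],[1,0,0,0,0]]'; python3 -c "
from workcell import env; s=env.get_state();print(s['ft_torque'],s['orientation'])"
```

```text
clock: 10.45
tcp_pos: [0.603, -0.1193, 0.0612]
orientation: [0.0, 0.091, 0.996, 0.001]
wrist_force: [-0.3, 3.2, 1.9]
finger_gap: 0.0117
grip_force: 78.8
clock: 10.7
tcp_pos: [0.603, -0.1193, 0.0613]
orientation: [0.0, 0.091, 0.996, 0.0]
wrist_force: [-1.0, 4.8, 5.7]
finger_gap: 0.012
grip_force: 79.2
[ 0.96770337  0.12558931 -0.09613573] [3.31355053e-04 9.06635029e-02 9.95881414e-01 4.78765442e-04]
```

```bash
cat > t.py <<'E'
from h import *
s=env.get_state(); q=s["orientation"]
print("knob deg from mount x:", round(5.8-(2*np.degrees(np.arctan2(q[2],q[1]))-180),1),"F",s["wrist_force"].round(1),"M",s["ft_torque"].round(3),"tau6",s["tau"][5].round(3),"j6",s["joint_pos"][5].round(3))
E
python3 -m jog '[[1,0,0.0005,0,3],[1,0,0,0,3],[1,0,0,0,3],[1,0,0,0,3],[1,0,0,0,0]]' ; python3 t.py
python3 -m jog '[[1,0,0,0,5],[1,0,0,0,5],[1,0,0,0,5],[1,0,0,0,5],[1,0,0,0,0]]' ; python3 t.py
```

```text
clock: 11.12
tcp_pos: [0.6029, -0.1196, 0.0612]
orientation: [0.0, 0.195, 0.981, -0.0]
wrist_force: [-1.0, 3.2, 5.1]
finger_gap: 0.0119
grip_force: 79.0
knob deg from mount x: 28.3 F [-1.   3.2  5.1] M [0.532 0.244 0.1  ] tau6 0.523 j6 0.067
clock: 11.53
tcp_pos: [0.6033, -0.1204, 0.0612]
orientation: [0.001, 0.363, 0.932, -0.001]
wrist_force: [-0.7, -0.7, 4.9]
finger_gap: 0.0118
grip_force: 80.8
knob deg from mount x: 48.4 F [-0.7 -0.7  4.9] M [-0.236  0.086 -0.139] tau6 0.738 j6 0.416
```

```bash
python3 -m jog '[[1,0,0,0,0]]' >/dev/null; python3 t.py
python3 -m jog '[[1,0,0,0,0]]' >/dev/null; python3 t.py
python3 -m jog '[[1,0,0,0,4],[1,0,0,0,4]]' >/dev/null; python3 t.py
python3 -m jog '[[1,0,0,0,4],[1,0,0,0,4]]' >/dev/null; python3 t.py
python3 -m jog '[[1,0,0,0,0]]' >/dev/null; python3 t.py
python3 -m jog '[[1,0,0,0,0]]' >/dev/null; python3 t.py
python3 - <<'E'
from h import *
o=[]
for n,w in(("scene",50),("top",50)):
    c=env.read_camera(n); u=proj(c,[[.6,-.1,.07]])[0]
    x,y=u.astype(int)
    a=c["img"][y-50:y+50,x-w:x+w,::-1]
    o.append(cv2.resize(a,(400,400),interpolation=cv2.INTER_CUBIC))
cv2.imwrite("pics/turn.png",np.hstack(o))
E
```

```text
knob deg from mount x: 48.2 F [ 0.5 -1.3  4.1] M [-0.364  0.068 -0.33 ] tau6 -0.152 j6 0.413
knob deg from mount x: 48.2 F [-1.5 -2.8  4.8] M [-0.566  0.089 -0.226] tau6 -0.23 j6 0.413
knob deg from mount x: 56.3 F [-2.3 -2.5  6.5] M [-0.801  0.324  0.272] tau6 -0.643 j6 0.555
knob deg from mount x: 64.3 F [-2.9 -3.7  5.3] M [-0.964  0.495  0.318] tau6 -0.57 j6 0.695
knob deg from mount x: 64.3 F [-1.3 -3.5  6. ] M [-0.791  0.386 -0.031] tau6 0.621 j6 0.694
knob deg from mount x: 64.2 F [-2.  -3.1  5.9] M [-0.781  0.361 -0.064] tau6 -0.05 j6 0.692
```

View pics/turn.png

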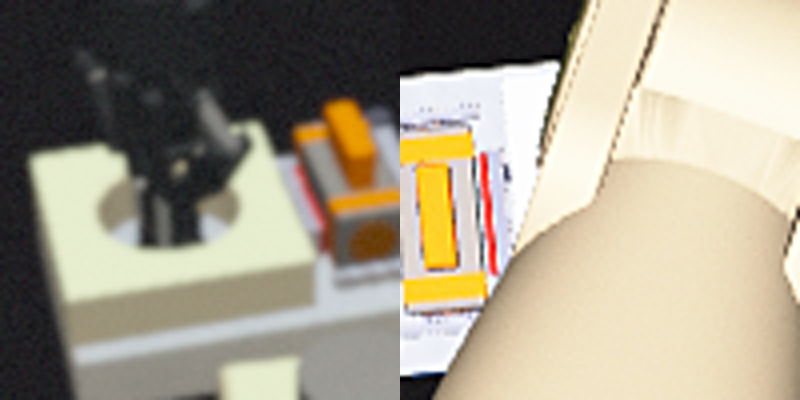

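The left half shows the fingers on the knob in the well (165,210), clear of its walls. The top half shows the red pad (488,210) nearly touching the lamp. Torque only reads properly while turning, so I'll sample every row at a constant rate.

```bash
python3 -m jog '[[1,0,0,0,3],[1,0,0,0,3],[1,0,0,0,3]]' >/dev/null; python3 t.py
python3 -m jog '[[1,0,0,0,3]]' >/dev/null; python3 t.py
python3 -m jog '[[1,0,0,0,3]]' >/dev/null; python3 t.py
python3 -m jog '[[1,0,0,0,3]]' >/dev/null; python3 t.py
python3 -m jog '[[1,0,0,0,3]]' >/dev/null; python3 t.py
python3 -m jog '[[1,0,0,0,3]]' >/dev/null; python3 t.py
python3 -m jog '[[1,0,0,0,3]]' >/dev/null; python3 t.py
python3 -m jog '[[1,0,0,0,3]]' >/dev/null; python3 t.py
python3 -m jog '[[1,0,0,0,3]]' >/dev/null; python3 t.py
python3 -m jog '[[1,0,0,0,3]]' >/dev/null; python3 t.py
```

```text
knob deg from mount x: 73.3 F [-3.1 -4.9  6.4] M [-0.936  0.678  0.342] tau6 -0.357 j6 0.851
knob deg from mount x: 76.3 F [-4.6 -4.4  6.2] M [-1.053  0.653  0.328] tau6 -0.353 j6 0.903
knob deg from mount x: 79.3 F [-4.3 -4.5  6.5] M [-1.025  0.751  0.299] tau6 -0.353 j6 0.956
knob deg from mount x: 82.3 F [-4.5 -4.3  7.5] M [-1.094  0.835  0.324] tau6 -0.352 j6 1.008
knob deg from mount x: 85.3 F [-4.3 -5.4  6.5] M [-1.04   0.935  0.32 ] tau6 -0.352 j6 1.06
knob deg from mount x: 88.3 F [-4.1 -4.9  8.3] M [-1.129  0.992  0.281] tau6 -0.347 j6 1.113
knob deg from mount x: 91.3 F [-4.7 -4.5  7.2] M [-1.095  1.057  0.331] tau6 -0.346 j6 1.165
knob deg from mount x: 94.3 F [-5.7 -4.6  8.2] M [-1.12   1.116  0.343] tau6 -0.346 j6 1.217
knob deg from mount x: 97.3 F [-5.9 -5.6  8.1] M [-1.093  1.252  0.295] tau6 -0.346 j6 1.27
knob deg from mount x: 100.3 F [-6.7 -4.6  8.9] M [-1.109  1.188  0.239] tau6 -0.346 j6 1.322
```

tau6 gives a clean baseline of -0.348 while moving. I'll aim for about -0.50, ease the side load a little, and continue in small batches.

```bash
python3 -m jog '[[1,-0.0005,-0.0008,0,3],[1,0,0,0,3]]' >/dev/null; python3 t.py
python3 -m jog '[[1,0,0,0,3]]' >/dev/null; python3 t.py
python3 -m jog '[[1,0,0,0,3]]' >/dev/null; python3 t.py
```

```text
knob deg from mount x: 106.3 F [-3.8 -3.   6.9] M [-0.79   0.892  0.34 ] tau6 -0.359 j6 1.426
knob deg from mount x: 109.3 F [-4.3 -4.1  7.4] M [-0.788  0.985  0.286] tau6 -0.351 j6 1.478
knob deg from mount x: 112.3 F [-5.3 -2.8  8.2] M [-0.802  1.042  0.294] tau6 -0.35 j6 1.53
```

```bash
python3 -m jog '[[1,0,0,0,3]]' >/dev/null; python3 t.py
python3 -m jog '[[1,0,0,0,3]]' >/dev/null; python3 t.py
python3 -m jog '[[1,0,0,0,3]]' >/dev/null; python3 t.py
python3 -m jog '[[1,0,0,0,3]]' >/dev/null; python3 t.py
```

```text
knob deg from mount x: 115.3 F [-5.6 -3.7  9.3] M [-0.761  1.057  0.317] tau6 -0.35 j6 1.583
knob deg from mount x: 118.3 F [-5.2 -3.7  9.1] M [-0.746  1.163  0.262] tau6 -0.35 j6 1.635
knob deg from mount x: 121.3 F [-5.1 -2.7  8.7] M [-0.708  1.27   0.294] tau6 -0.35 j6 1.687
knob deg from mount x: 124.3 F [-6.6 -3.6  9.3] M [-0.687  1.336  0.306] tau6 -0.35 j6 1.74
```

```bash
python3 -m jog '[[1,0,0,0,3]]' >/dev/null; python3 t.py
python3 -m jog '[[1,0,0,0,3]]' >/dev/null; python3 t.py
python3 -m jog '[[1,0,0,0,3]]' >/dev/null; python3 t.py
python3 -m jog '[[1,0,0,0,3]]' >/dev/null; python3 t.py
```

```text
knob deg from mount x: 127.3 F [-6.1 -3.2  9.5] M [-0.664  1.354  0.325] tau6 -0.35 j6 1.792
knob deg from mount x: 130.3 F [-6.1 -3.2  9.5] M [-0.679  1.41   0.368] tau6 -0.35 j6 1.845
knob deg from mount x: 133.3 F [-6.8 -2.1 10.7] M [-0.624  1.412  0.337] tau6 -0.35 j6 1.897
knob deg from mount x: 136.3 F [-6.  -2.  10.4] M [-0.52   1.463  0.319] tau6 -0.35 j6 1.949
```

```bash
python3 -m jog '[[1,0,0,0,3]]' >/dev/null; python3 t.py
python3 -m jog '[[1,0,0,0,3]]' >/dev/null; python3 t.py
```

```text
knob deg from mount x: 139.3 F [-7.9 -2.  10. ] M [-0.475  1.544  0.31 ] tau6 -0.35 j6 2.002
knob deg from mount x: 142.3 F [-7.8 -1.3 10.8] M [-0.461  1.574  0.283] tau6 -0.35 j6 2.054
```

```bash
python3 -m jog '[[1,0,0,0,3]]' >/dev/null; python3 t.py
python3 -m jog '[[1,0,0,0,2]]' >/dev/null; python3 t.py
```

```text
knob deg from mount x: 145.3 F [-7.3 -1.9 10.3] M [-0.403  1.582  0.292] tau6 -0.35 j6 2.106
knob deg from mount x: 147.3 F [-7.6 -1.5 11.4] M [-0.331  1.606  0.327] tau6 0.026 j6 2.141
```

```bash
cat > m.py <<'E'
from h import *
c=env.read_camera("top"); im=c["img"]; hsv=cv2.cvtColor(im,cv2.COLOR_RGB2HSV)
y=np.array([-np.sin(np.radians(5.8)),np.cos(np.radians(5.8))]); O=np.array([.603,-.1199])+65e-3*y
for n,lo,hi,z in(("red",(0,150,80),(5,255,255),.064),("or",(8,150,80),(25,255,255),.08)):
    m=cv2.inRange(hsv,lo,hi); m[:,:265]=0;m[:,395:]=0;m[:190]=0;m[290:]=0
    k,l,st,ce=cv2.connectedComponentsWithStats(m)
    for i in range(1,k):
        if st[i,4]>15: print(n,st[i],ce[i].round(1),"mount y",((cast(c,[ce[i]],z)[0,:2]-O)@y*1e3).round(1))
print(env.get_state()["finger_gap"])
E
python3 m.py; python3 t.py
```

```text
red [304 226   5  30  55] [306.2 241.1] mount y 21.5
or [283 221  21  34 320] [293.7 234.8] mount y 44.3
or [286 255  22   9 115] [296.2 258.9] mount y 43.8
0.01209092091525178
knob deg from mount x: 147.3 F [-7.5 -2.1 11.4] M [-0.402  1.643  0.129] tau6 0.305 j6 2.142
```

The knob turns with the tool: the jaw has moved 13.5 mm, as expected, and the lamp is about 1 mm from the rail.

```bash
python3 -m jog '[[1,0,0,0,3]]' >/dev/null; python3 t.py
python3 -m jog '[[1,0,0,0,3]]' >/dev/null; python3 t.py
python3 -m jog '[[1,0,0,0,3]]' >/dev/null; python3 t.py
```

```text
knob deg from mount x: 150.2 F [-7.8 -1.4 11.7] M [-0.271  1.662  0.272] tau6 -0.72 j6 2.192
knob deg from mount x: 153.3 F [-7.6 -1.3 11.6] M [-0.27   1.739  0.306] tau6 -0.401 j6 2.246
knob deg from mount x: 156.3 F [-8.8 -1.3 12.1] M [-0.166  1.743  0.213] tau6 -0.354 j6 2.298
```

```bash
python3 -m jog '[[1,0,0,0,3]]' >/dev/null; python3 t.py
python3 -m jog '[[1,0,0,0,3]]' >/dev/null; python3 t.py
```

```text
knob deg from mount x: 159.3 F [-7.9 -0.7 12.4] M [-0.154  1.779  0.24 ] tau6 -0.351 j6 2.351
knob deg from mount x: 162.3 F [-8.5 -0.8 12.1] M [-0.033  1.788  0.329] tau6 -0.338 j6 2.403
```

```bash
python3 -m jog '[[1,0,0,0,3]]' >/dev/null; python3 t.py; python3 m.py
```

```text
knob deg from mount x: 165.2 F [-8.6  1.  12. ] M [0.013 1.79  0.39 ] tau6 -0.309 j6 2.455
red [304 226   4  30  51] [305.3 241. ] mount y 23.3
or [283 220  21  35 321] [293.3 235.2] mount y 45.1
or [286 256  21   7 113] [295.6 259. ] mount y 44.9
0.011771948364485663
```

tau6 and M both start to rise at about 161°, so the clamp has bitten there. 25 N should come near 174°.

```bash
python3 -m jog '[[1,0,0,0,2]]' >/dev/null; python3 t.py
python3 -m jog '[[1,0,0,0,2]]' >/dev/null; python3 t.py
python3 -m jog '[[1,0,0,0,2]]' >/dev/null; python3 t.py
python3 -m jog '[[1,0,0,0,1.5]]' >/dev/null; python3 t.py
```

```text
knob deg from mount x: 167.1 F [-8.8 -0.1 12. ] M [-0.014  1.849  0.38 ] tau6 -0.235 j6 2.488
knob deg from mount x: 169.2 F [-7.8  1.4 12.4] M [0.097 1.852 0.405] tau6 -0.085 j6 2.524
knob deg from mount x: 171.2 F [-7.3  0.5 11.8] M [0.123 1.831 0.406] tau6 -0.042 j6 2.559
knob deg from mount x: 172.7 F [-9.   2.1 12.7] M [0.153 1.789 0.451] tau6 0.161 j6 2.585
```

```bash
python3 -m jog '[[1,0,0,0,1]]' >/dev/null; python3 t.py
python3 -m jog '[[1,0,0,0,1]]' >/dev/null; python3 t.py
```

```text
knob deg from mount x: 173.6 F [-7.6  0.5 12.2] M [0.174 1.864 0.439] tau6 0.287 j6 2.602
knob deg from mount x: 174.6 F [-8.8  0.8 12. ] M [0.169 1.799 0.432] tau6 0.215 j6 2.619
```

```bash
python3 -m jog '[[0.4,0,0,0,0],[0.4,0,0,0,0],[0.4,0,0,0,0],[0.4,0,0,0,0]]'
python3 -m jog '[[0.4,0,0,-0.01,0],[0.4,0,0,-0.02,0],[0.4,0,0,-0.03,0],[0.4,0,0,-0.035,0],[0.4,0,0,-0.035,0]]'
python3 -m jog '[[0.4,0,0,-0.02,0],[0.4,0,0,0,0],[0.4,0,0,0,0]]'
python3 m.py
python3 - <<'E'
from h import *
c=env.read_camera("scene"); u=proj(c,[[.598,-.08,.07]])[0]
x,y=u.astype(int); a=c["img"][y-60:y+40,x-65:x+65,::-1]
cv2.imwrite("pics/end.png",cv2.resize(a,None,fx=6,fy=6,interpolation=cv2.INTER_CUBIC))
E
```

```text
clock: 16.07
tcp_pos: [0.6021, -0.1198, 0.0603]
orientation: [-0.0, 0.995, 0.097, -0.0]
wrist_force: [-0.1, -0.6, -0.9]
finger_gap: 0.0258
grip_force: 0.0
clock: 16.48
tcp_pos: [0.6016, -0.1196, 0.1922]
orientation: [-0.0, 0.995, 0.097, -0.0]
wrist_force: [1.8, 0.1, 0.0]
finger_gap: 0.026
grip_force: 0.0
clock: 16.73
tcp_pos: [0.6032, -0.1202, 0.2131]
orientation: [0.001, 0.995, 0.097, 0.002]
wrist_force: [0.3, 0.7, -1.0]
finger_gap: 0.0256
grip_force: 0.0
red [304 226   3  29  37] [305.  240.1] mount y 23.7
or [283 220  21  35 338] [293.3 234.8] mount y 45.0
or [286 256  21   7 118] [295.8 258.9] mount y 44.5
0.025380832276941413
```

View pics/end.png

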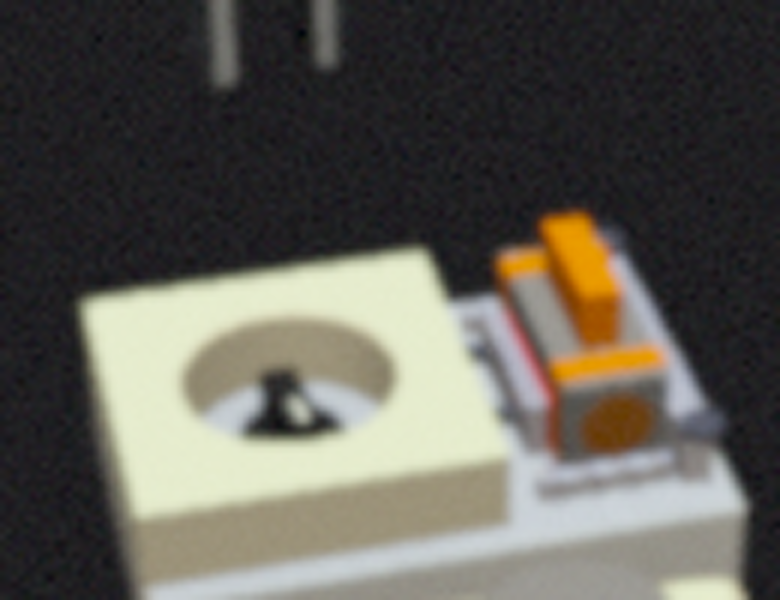

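The lamp is pressed flush between the red pad (530,350) and the rail (660,330), and the knob's white line (300,405) is now on the opposite side. The robot is clear, so I'm handing in.

```bash
python3 -c "
from workcell import env; print(env.hand_in())"
```

```text
the job is handed in; nothing more can be done
None
```

The orange lamp is in the bay, clamped flush against the rail at about 23–25 N (estimated from the rise in knob torque), with the robot clear of everything and the job handed in at about 17 s on the robot's clock; no verdict came back.

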